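# Close the scrap crock and take off its outer lid

### The job

Put the two vegetable scraps from the worktop into the open crock, then carry the nested pair of lids, both together, by the inner lid's knob and set them down on the crock without dropping them, the inner lid fully home. Then grip the outer lid by its collar and lift it alone, roughly level, until it is well clear above the knob, leaving the inner lid closed on the crock, and finish still holding the outer lid up in the gripper. Do not push the crock along the worktop, and leave the mug, jar and soap bottle alone.

Things in the scene. Friction and masses are not known exactly. Their poses are not given: they have to be found in the camera images.
- crock: heavy open-topped white stoneware scrap crock, round, 140 mm wide, 110 mm high, loose on the worktop (1.5 kg), without lids at the start; mouth 126 mm wide inside, wall 7 mm, inner floor 8 mm up. Stands left or right of the scraps. Origin at the centre of its underside, z up
- inner_lid: round inner lid (about 0.3 kg) on the worktop, right way up, under the outer lid: white stoneware plug 112 mm wide, 12 deep, foot tapered to 96; on it a flange 136 wide, 6 thick; amid it a round stoneware knob, upright. Origin: centre of the plug's underside, z up. Fully home, the flange lies on the crock's rim and the origin is 98 mm above the crock's origin
- knob_top (a point): centre of the top of the inner lid's upright knob: a plain round white post 25 mm in diameter, its top 76 mm above the inner lid's origin and 33 mm above the top of the outer lid's collar while the lids are nested
- outer_lid: round bamboo-wood outer lid (about 0.28 kg), unfastened, resting on the inner lid's flange, so it rides along when the knob is lifted: disc 160 mm wide, 5 thick, skirt 5 mm down at its edge, 36 mm centre hole through which the knob sticks up, collar round the hole. Origin: centre of the disc's flat underside, z up, 18 mm above the inner lid's origin when nested
- collar_top (a point): centre of the collar's top on the outer lid, 25 mm above the lid's origin: upright round collar, 52 mm outer diameter, 36 inner, standing 20 mm above the disc. To grip it, the fingers straddle the knob and reach down almost to the disc
- potato_end: chunky cut potato end, tan, round, 46 mm wide with nearly upright sides to 17 mm, domed, 27 mm high, lying on its flat cut face. Origin at the centre of that face. 30 g
- carrot_stub: carrot stub, orange, standing on its wider cut end, 32 mm in diameter at the bottom and 29 mm near the top, 32 mm high. Origin at the centre of its bottom. 20 g
- mug: blue mug, 76 mm wide, 90 mm high, at the far left; leave alone. Origin at the centre of its underside
- soap: green soap bottle, 60 mm wide, 170 mm high, at the far right; leave alone. Origin at the centre of its underside
- jar: glass jar, 64 mm wide, 80 mm high, at the far right, nearer the middle than the soap bottle; leave alone. Origin at the centre of its underside
Mind the look-alikes: they are no part of the job. What is meant by the outer_lid is not pink, turquoise or yellow, and is the larger of those in its own colour.

How it is judged (in metres and radians):
On the way, in this order (a step that is already met when the one before it is completed fails the run):
1. both scraps lie in the crock (horizontal distance between each of potato_end, carrot_stub and crock below 0.062 m and z of each of potato_end, carrot_stub in the frame of crock below 0.085 m), for 0.2 s.
2. the lids, nested, are set down in the crock's mouth while the fingers still hold the knob (at most 7 mm left to sink) (horizontal distance between inner_lid and crock below 0.01 m and z of inner_lid in the frame of crock below 0.105 m and angle between inner_lid's own z axis and vertical below 0.12 rad and contact force between the fingers and inner_lid above 0.3 N and z of outer_lid in the frame of inner_lid below 0.03 m), for 0.05 s.
3. the outer lid, gripped by the fingers, is lifted clear above the knob while the inner lid stays home in the crock (horizontal distance between inner_lid and crock below 0.009 m and z of inner_lid in the frame of crock between 0.09 and 0.103 m and angle between inner_lid's own z axis and vertical below 0.08 rad and z of outer_lid in the frame of inner_lid above 0.082 m and contact force between the fingers and outer_lid above 0.3 N), for 0.2 s.
At the end, for the whole second after the job is handed in: Scraps in the crock; inner lid home in its mouth (within 9 mm of centre, 5 mm of its seat, tilt < 0.08 rad), at rest, touched by neither fingers nor outer lid; outer lid held still by the fingers, tilt < 0.35 rad, underside 6 mm or more above the knob; crock upright (all of step 1 and horizontal distance between inner_lid and crock below 0.009 m and z of inner_lid in the frame of crock between 0.09 and 0.103 m and angle between inner_lid's own z axis and vertical below 0.08 rad and z of outer_lid in the frame of inner_lid above 0.082 m and angle between outer_lid's own z axis and vertical below 0.35 rad and contact force between the fingers and outer_lid above 0.5 N and contact force between each of outer_lid, the fingers and inner_lid below 0.2 N and contact force between outer_lid and crock below 0.2 N and linear speed of outer_lid below 0.05 m/s and linear speed of inner_lid below 0.02 m/s and angle between crock's own z axis and vertical below 0.06 rad); the arm keeps its last pose, push and grip.
It fails at once if the outer lid is taken off the inner lid (more than 12 mm) while the inner lid is not home in the crock (z of outer_lid in the frame of inner_lid above 0.03 m and not (horizontal distance between inner_lid and crock below 0.009 m and z of inner_lid in the frame of crock between 0.09 and 0.103 m and angle between inner_lid's own z axis and vertical below 0.08 rad)).
It fails at once if the crock is pushed more than 40 mm or tipped over 0.3 rad (distance of crock from where it was at the start of the episode above 0.04 m or angle between crock's own z axis and vertical above 0.3 rad).
It fails at once if the mug, soap bottle or jar is moved more than 30 mm or tipped (distance of any of mug, soap, jar from where it was at the start of the episode above 0.03 m or angle between any of mug, soap, jar's own z axis and vertical above 0.3 rad).
It also fails if it takes over 72 s, if anything falls off the work surface, if the arm or the gripper's body presses on something with over 40 N, if the wrist force passes 120 N, or if a joint passes its speed limit or range.

### The arm

A 6-joint arm with a two-finger parallel gripper is mounted at the origin on the work surface. World frame = base frame: x ahead of the robot, y to its left, z up, the work surface at z = 0. Lengths are in mm, angles in rad, forces in N, time in s.
With the tool pointing down it reaches from about 300 to 775 mm from the base axis. Payload 14.6 kg.
Tool frame: the origin (TCP) lies on the centre line of the jaws, within the pads' length; the fingertips stand 19 mm ahead of it and the grasp point (between the pads) is the TCP (bot.tip_reach is the distance from the TCP to the fingertips, in mm); z points along the fingers, y is the line along which they close (so a half turn about z gives the same grasp; the last joint's range is limited). The gripper opens to 85 mm and grips with 20 to 120 N. Pads are 22 mm wide; open, the fingers measure 114 mm over their backs; the gripper's body (76 mm by 85 mm) begins 54 mm behind the grasp point. The pads swing forward as they close: fully open they stand 13 mm farther back than shut.
Start: joints at [1.092, 0.3, 1.521, -0, 1.321, -0.067], TCP at [220.139, 504.012, 250.281] pointing down, gripper open.
Joint ranges: [-3.03, 3.03], [-0.79, 2.21], [0.23, 2.52], [-1.04, 4.18], [0, 3.07], [-2.55, 2.55]. Speed limits (rad/s): [2.22, 2.22, 2.57, 3.14, 3.14, 3.14].

### API

Orientations are given as a unit quaternion [w, x, y, z].
In Python, from rig import bot gives the robot as it stands. Calls block until the motion is done:
- bot.move_to(position, orientation): joint-space move of the TCP to a pose.
- bot.servo_line(position, attitude=None, speed=150, until_force=None): straight line of the TCP; attitude=None keeps the orientation; speed is the mean speed in mm/s. With until_force (N) it stops when the force on the tool has changed by that much, and returns True; else False.
- bot.move_joints(angles): joint-space move.
- bot.move_gripper(opening, grip_force=None): finger opening in mm; grip_force is the grip in N (None keeps the last); returns when the fingers have stopped.
- bot.dwell(seconds).
- bot.ik(position, orientation): joint angles nearest the present ones, or None.
- bot.read_state(): the state.
- bot.read_camera(name): name is "scene" or "top"; returns a dict with "image" (384x512x3 uint8, blue, green, red), "depth" (384x512 float32, mm along the optical axis (not along the pixel's ray), 0 where there is no reading), "fovy" (degrees; the focal length in pixels is half the picture's height over the tangent of half this angle, whatever the lens; pixels are square), "cx", "cy" (the principal point, pixels), "eye" and "attitude" of the camera in the world. Camera axes: x right, y down, z forward; pixel columns grow to the right and rows downward; lengths in mm; the calibration is good to about 2 mm. A picture is of the moment at which its call begins.
A pose or a line that the arm cannot do raises bot.MotionError and nothing moves.
- bot.finish_job(): hands the job in; it is judged then, once.
The state is a dict: "clock": time; "joint_positions": joint angles; "qvel": joint speeds; "effort": joint torques, N m; "ee_pos": TCP position; "tool_rot": TCP orientation; "ft_force": force on the tool from outside, world axes, zero at the start; "moment": the same for the moment, N m; "grip_width": finger opening in mm; "grip_force": force on a finger pad.
Only numpy, scipy, OpenCV 4.12 (cv2) and the standard library are available. Lean on these libraries where they do the work, as an engineer would, in place of code of your own. Each camera call takes 0.05 s, during which the arm holds its last target. There are 200 camera calls.

## Working session

There is one attempt and no reset: what is moved stays moved. The work goes in short steps, each a Python script; the robot and the scene stay as the last script left them, time stands still between calls to the robot, and variables do not carry over. Pictures are saved under pics/ and viewed, at most 10 in all, crops included, and the job is handed in when it is done.

```bash
mkdir -p pics; ls; cat > h.py <<'E'
import numpy as np, cv2
from rig import bot
from scipy.spatial.transform import Rotation as R
def cam(n):
    c=bot.read_camera(n); h,w=c["depth"].shape
    f=h/2/np.tan(np.radians(c["fovy"])/2)
    q=c["attitude"]; M=R.from_quat([q[1],q[2],q[3],q[0]]).as_matrix()
    v,u=np.mgrid[:h,:w]
    d=np.stack([(u-c["cx"])/f,(v-c["cy"])/f,np.ones((h,w))],-1)@M.T
    c["ray"]=d; c["pts"]=np.array(c["eye"])+d*c["depth"][...,None]; c["f"]=f
    return c
E
python3 - <<'E'
from h import *
for n in("scene","top"):
    c=cam(n); cv2.imwrite(f"pics/{n}0.png",cv2.resize(c["image"],(800,600),interpolation=cv2.INTER_CUBIC) )
    print(n,c["eye"],c["attitude"],c["fovy"],c["cx"],c["cy"],c["f"],(c["depth"]==0).mean())
    np.savez(f"/tmp/{n}.npz",image=c["image"],pts=c["pts"],depth=c["depth"])
print(bot.read_state())
E
```

```text
pics
scene [1078.66710764  -74.12966181  929.63592712] [-0.19602713  0.65314889  0.69742282 -0.22038896] 55.03877494915416 258.0520812220245 192.06706233619508 368.52405494975363 0.00396728515625
top [ 417.87006553 -117.17592614 1352.84685856] [-0.03143007  0.71089225 -0.7023269   0.01952633] 48.719839235078595 258.52064837626676 184.46050569469853 424.0498954080752 0.003911336263020833
{'clock': 0.1, 'joint_positions': array([ 1.09237805e+00,  3.00457632e-01,  1.52153739e+00, -4.49671461e-05,
        1.32067918e+00, -6.66242515e-02]), 'qvel': array([ 0.00050845, -0.00270545, -0.00210119,  0.0008053 , -0.00191636,
        0.00133564]), 'effort': array([ 1.60474658e-03, -5.44369376e+01, -3.62377596e+01, -4.62384008e-06,
        2.96393700e-03,  1.86403230e-05]), 'ee_pos': array([220.07542523, 503.8417328 , 249.74716657]), 'tool_rot': array([-1.24578715e-04,  2.04439818e-01,  9.78878985e-01, -5.26682499e-04]), 'ft_force': array([ 0.74440869, -1.16555669, -0.05379016]), 'moment': array([-0.0069238 ,  0.04103461,  0.00418019]), 'grip_force': 0.0, 'grip_width': 85.4858267935298}
```

View pics/scene0.png

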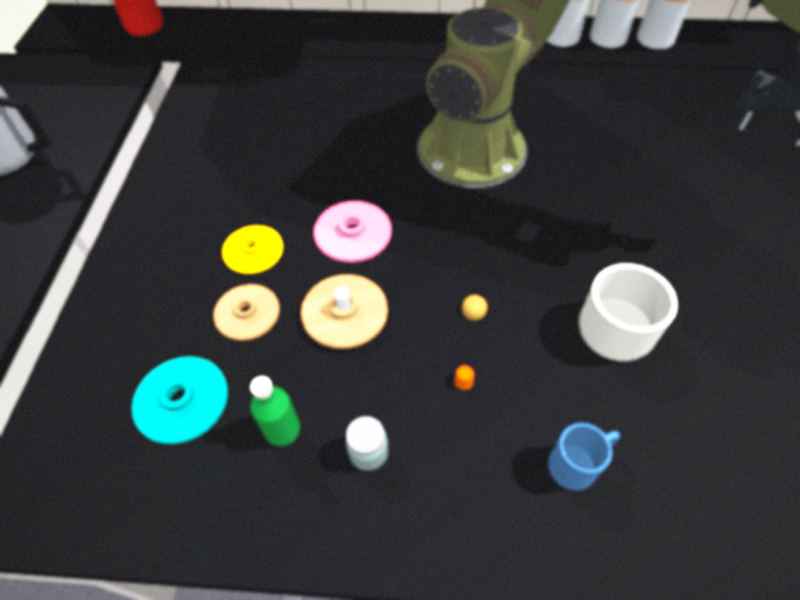

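View pics/top0.png

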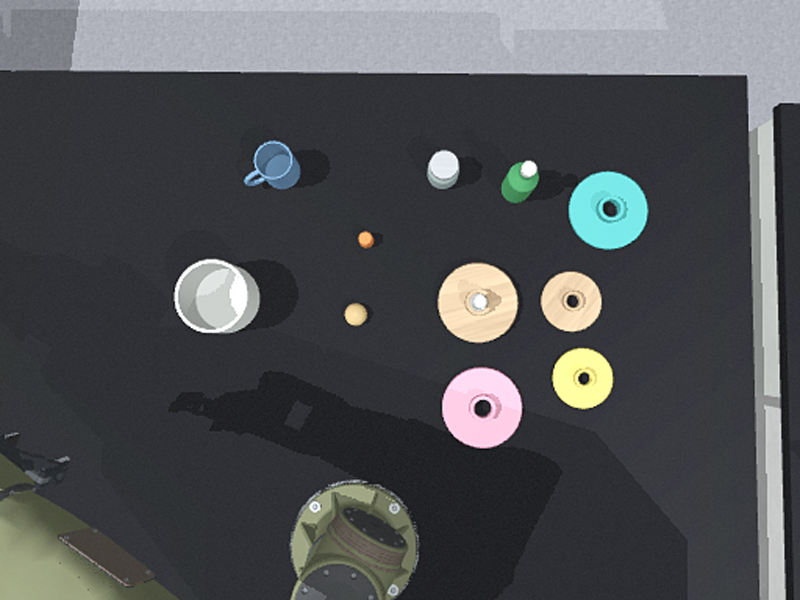

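Both views show the same layout. In the 800×600 top view:
- **Crock:** (217,296)
- **Potato:** (356,315)
- **Carrot:** (366,240)
- **Mug:** (273,165)
- **Jar:** (443,170)
- **Soap:** (520,182)

Lid candidates are wood (478,302), small wood (571,301), pink (482,408), yellow (583,378) and turquoise (609,210). The one meant is the wood lid at (478,302): it is the larger of the two wooden lids and has the white knob through its hole. I'll measure it and confirm it in a crop.

```bash
cat > meas.py <<'E'
from h import *
def circ(P):
    A=np.c_[2*P,np.ones(len(P))]; s=np.linalg.lstsq(A,(P**2).sum(1),rcond=None)[0]
    return s[:2],np.sqrt(s[2]+s[:2]@s[:2])
def onplane(c,uv,z):
    "rays of pixels (u,v), bilinear, on plane z"
    uv=np.atleast_2d(uv).astype(np.float32)
    d=cv2.remap(c["ray"].astype(np.float32),uv[:,:1],uv[:,1:],cv2.INTER_LINEAR)[:,0]
    e=np.array(c["eye"]); return (e+d*((z-e[2])/d[:,2])[:,None])[:,:2]
def blob(m,near=None):
    cs,_=cv2.findContours(m.astype(np.uint8),cv2.RETR_EXTERNAL,cv2.CHAIN_APPROX_NONE)
    cs=[k for k in cs if len(k)>8]
    k=max(cs,key=cv2.contourArea) if near is None else min(cs,key=lambda k:np.hypot(*(k[:,0].mean(0)-near)))
    return k[:,0].astype(float)
def roi(c,xy,r): return np.hypot(c["pts"][...,0]-xy[0],c["pts"][...,1]-xy[1])<r
E
python3 - <<'E'
from meas import *
T=cam("top");S=cam("scene")
crop=T["image"][150:240,250:410]; cv2.imwrite("pics/crop.png",cv2.resize(crop,(800,450),interpolation=cv2.INTER_CUBIC))
seed={k:T["pts"][int(v*.64),int(u*.64)] for k,(u,v) in dict(crockfloor=(217,305),lid=(478,325),knob=(480,301),pot=(356,315),car=(366,240),table=(300,450),jar=(443,163),mug=(273,165),soap=(528,169)).items()}
for k,v in seed.items(): print(k,v.round(1))
for n,c in(("top",T),("scene",S)):
    P=c["pts"];hsv=cv2.cvtColor(c["image"],cv2.COLOR_BGR2HSV);z=P[...,2]
    print(n,"table z",np.median(z[roi(c,(450,-50),30)]))
    m=roi(c,seed["crockfloor"],110)&(z>100)&(z<120)
    print(" crock rim z",np.median(z[m]),"minmax mid",(P[m].min(0)+P[m].max(0))[:2]/2,np.ptp(P[m],axis=0)[:2])
    k=blob(m); print("  outer rim circle",circ(onplane(c,k,110)))
    m=roi(c,seed["lid"],110)&(z>15)&(hsv[...,1]>60); k=blob(cv2.morphologyEx(m.astype(np.uint8),cv2.MORPH_CLOSE,np.ones((3,3))))
    print(" lid edge",circ(onplane(c,k,23)), np.median(z[m]))
    m=roi(c,seed["knob"],25)&(z>65)&(z<90)&(hsv[...,1]<60);print(" knob top",P[m].mean(0),m.sum(),circ(onplane(c,blob(m),76)), np.median(z[m]))
    for nm,h,zz in(("pot",(10,40),10),("car",(3,25),16)):
        m=roi(c,seed[nm],50)&(hsv[...,1]>90)&(hsv[...,2]>90)
        k=blob(m); print("",nm,circ(onplane(c,k,zz)),"pts mean",P[m].mean(0),"zmax",np.percentile(z[m],95),m.sum())
E
```

```text
crockfloor [476.6 289.   11.6]
lid [ 441.6 -240.    27.8]
knob [ 488.9 -241.3   76.2]
pot [460.4   3.7  28.2]
car [611.8 -15.8  29.2]
table [185.7 111.9  -0.7]
jar [ 755.9 -166.6   81.9]
mug [769.9 183.3   5.8]
soap [ 721.5 -315.2  173. ]
top table z 0.26170782951987803
 crock rim z 109.16431587706393 minmax mid [490.24251792 268.60640166] [136.601707   138.45866109]
  outer rim circle (array([489.57312038, 268.47097001]), np.float64(68.89481055614446))
 lid edge (array([ 477.96691581, -240.91937335]), np.float64(71.40767804746235)) 23.36157892075437
 knob top [ 487.40161471 -240.94977254   75.27209574] 58 (array([ 487.37131071, -240.86597897]), np.float64(11.606321625191907)) 75.30465311681519
 pot (array([461.23597596,   4.96057978]), np.float64(20.022904201339006)) pts mean [ 4.64087408e+02 -4.22925327e-01  1.87717406e+01] zmax 26.739335106869476 71
 car (array([613.73816528, -13.89594139]), np.float64(15.677994434565221)) pts mean [612.10741015 -14.63847617  26.4193241 ] zmax 36.23211241186846 89
scene table z 0.27308268746674
 crock rim z 108.65662376966202 minmax mid [491.59924967 269.92491193] [138.85208573 138.2403151 ]
  outer rim circle (array([493.54467737, 268.80117768]), np.float64(70.31254209483231))
 lid edge (array([ 478.74045464, -239.13095895]), np.float64(69.8582133768571)) 23.761997615312964
 knob top [ 492.20247112 -239.27207595   74.2428014 ] 63 (array([ 493.43640859, -238.96253097]), np.float64(12.803937465762626)) 75.11482807947016
 pot (array([459.63190994,   5.12943726]), np.float64(27.603625558245408)) pts mean [463.52847054   4.59391584  15.30210821] zmax 27.29795105358408 242
 car (array([613.69366864, -12.89030514]), np.float64(21.82039661248863)) pts mean [614.63193664 -12.99783414  17.30139693] zmax 33.47292739300251 195
```

View pics/crop.png

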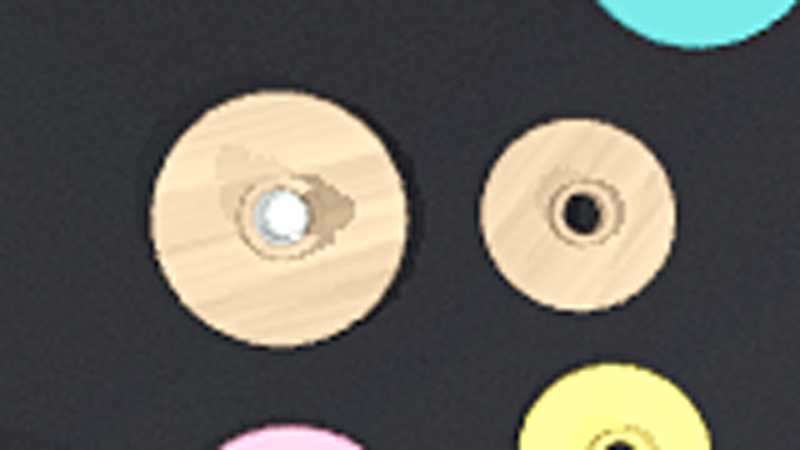

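The crop shows the large wood lid centred near (280,218) with the white knob through its hole. The small wood lid at (580,215) has an empty hole, so the target is confirmed.

The measured heights agree with the spec (rim 109, knob top 75, potato 27, carrot 33). The lid edge fit came out at 71 mm because my ROI clipped it, so I'll use the knob position instead. Scraps first.

```bash
cat > pick.py <<'E'
from meas import *
Q=[0,.70710678,.70710678,0]   # tool down, jaws close along world x
CR=np.array([491.,268.7])
def st(t):
    s=bot.read_state(); print(t,"t=%.1f"%s["clock"],s["ee_pos"].round(1),"w=%.1f F=%.1f"%(s["grip_width"],s["grip_force"]),s["ft_force"].round(1)); return s
def pick(xy,z,w):
    bot.move_gripper(80,40); bot.move_to([*xy,170],Q)
    hit=bot.servo_line([*xy,z],speed=120,until_force=15); st(f"down hit={hit}")
    bot.move_gripper(w-12,30); s=st("gripped")
    bot.servo_line([*xy,190],speed=200); s=st("lifted"); return s["grip_width"]>w-9 and s["grip_force"]>3
def drop(xy):
    bot.move_to([*xy,190],Q); bot.servo_line([*xy,88],speed=200,until_force=15)
    bot.move_gripper(65); bot.dwell(.2); bot.servo_line([*xy,190],speed=250); st("dropped")
E
python3 - <<'E'
from pick import *
print(bot.tip_reach)
if pick((461.5,4.7),21,46): drop(CR)
E
```

```text
19.0
down hit=False t=3.8 [461.9   4.7  21.6] w=80.5 F=0.0 [ 0.5 -1.2  0.1]
gripped t=4.3 [461.7   4.7  21.6] w=44.2 F=29.2 [-3.6 -0.4  9.8]
lifted t=5.3 [461.    4.7 188.9] w=43.9 F=30.6 [ 0.1 -0.2 -1.1]
dropped t=8.1 [490.9 268.7 190.2] w=65.2 F=0.0 [-0.3  0.7 -0.2]
```

```bash
python3 - <<'E'
from pick import *
if pick((613.5,-13.8),24,31): drop(CR)
bot.move_gripper(70); bot.move_to([440,0,230],Q)
T=cam("top");S=cam("scene")
for n,c in(("top",T),("scene",S)):
    P=c["pts"];z=P[...,2];hsv=cv2.cvtColor(c["image"],cv2.COLOR_BGR2HSV)
    sat=hsv[...,1]>70
    m=roi(c,(490,269),58)&sat&(z<90); print(n,"in crock",m.sum(),np.percentile(z[m],95) if m.any() else None)
    m=roi(c,(490,-240),110)&(hsv[...,1]>40)&(hsv[...,2]>100); k=blob(m); print(" lid",circ(onplane(c,k,20)))
    m=roi(c,(490,269),110)&(z>100)&(z<120); print(" crock",circ(onplane(c,blob(m),110)))
cv2.imwrite("pics/t1.png",cv2.resize(T["image"][120:280,90:350],(780,480)))
E
```

```text
down hit=False t=10.9 [613.9 -13.8  24.8] w=80.2 F=0.0 [ 0.6  0.1 -0.6]
gripped t=11.4 [613.6 -13.8  24.4] w=29.1 F=29.9 [-1.9 -1.   5.8]
lifted t=12.4 [613.  -13.8 188.6] w=29.5 F=29.6 [0.1 0.5 0.3]
dropped t=15.4 [490.9 268.7 190.2] w=64.8 F=0.0 [-0.2 -0.3  0. ]
top in crock 164 70.1086373673098
 lid (array([ 488.41424178, -241.63863777]), np.float64(79.32387398815253))
 crock (array([489.80627336, 268.6468594 ]), np.float64(68.7974189947787))
scene in crock 111 68.46270531207028
 lid (array([ 487.87860372, -241.65835904]), np.float64(83.5272558980395))
 crock (array([493.85379767, 268.86145414]), np.float64(70.45471280485526))
```

View pics/t1.png

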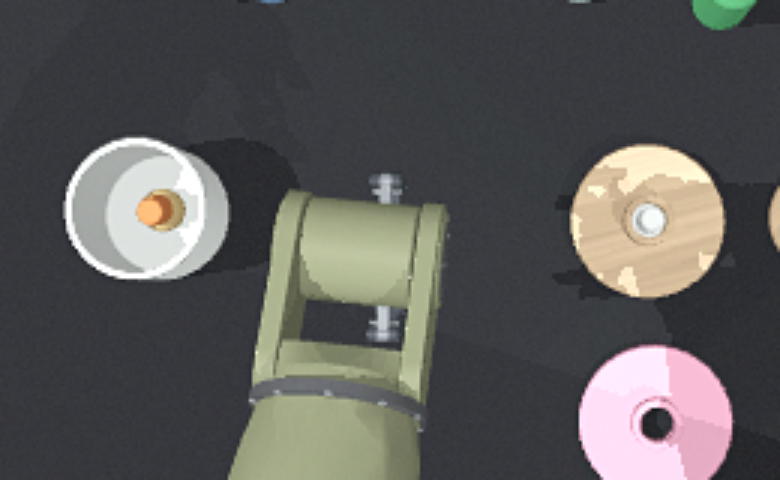

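Both scraps are in the crock at (155,212), the carrot on the potato with its top near 70 mm, below the plug's 98 mm. Now I'll grip the knob and test-lift.

```bash
python3 - <<'E'
from pick import *
K=(489.3,-241.0)
bot.move_gripper(60); bot.move_to([*K,170],Q)
print(bot.servo_line([*K,66],speed=100,until_force=8)); st("down")
bot.move_gripper(15,100); s=st("grip")
if 22<s["grip_width"]<28:
    e=s["ee_pos"]
    bot.servo_line([*K,90],speed=50); st("lift"); bot.servo_line([*K,215],speed=120); st("up")
    bot.dwell(.3); st("hold")
c=cam("scene"); cv2.imwrite("pics/s2.png",cv2.resize(c["image"][120:270,130:330],(800,600)))
E
```

```text
False
down t=19.3 [ 489.6 -241.1   66.6] w=60.0 F=0.0 [-0.2  0.2  0.3]
grip t=19.7 [ 489.3 -241.1   66.7] w=21.9 F=97.9 [-5.2  1.1  7.1]
```

View pics/s2.png

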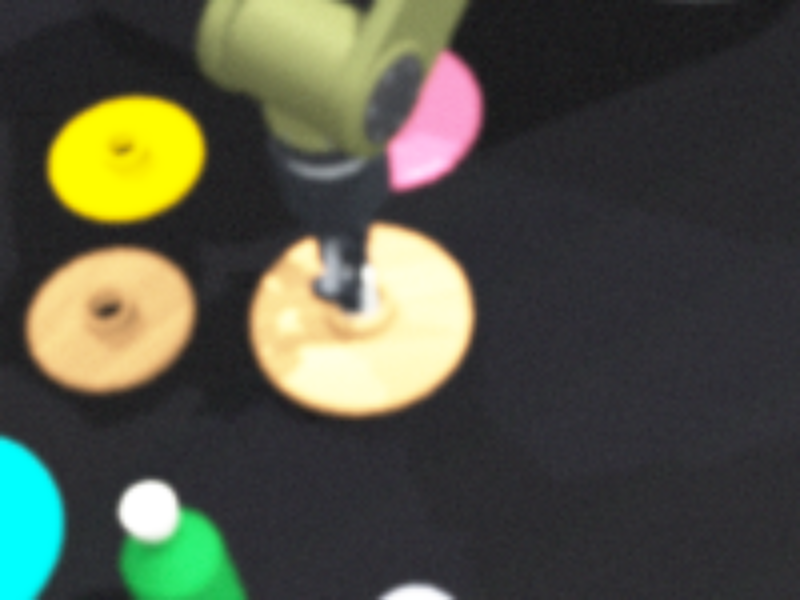

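The jaws are on the knob. The 21.9 mm reading fits pad compression (46 read as 44 at 30 N), but it fell just under my gate, so nothing was lifted. The knob shows slightly on the finger's +y side, at (368,290). I'll shift 1.5 mm, regrip and lift.

```bash
python3 - <<'E'
from pick import *
K=(489.3,-239.5)
bot.move_gripper(40); bot.servo_line([*K,66],speed=30)
bot.move_gripper(15,100); s=st("grip")
if 20<s["grip_width"]<28:
    bot.servo_line([*K,90],speed=50); st("lift"); bot.servo_line([*K,215],speed=120)
    bot.dwell(.3); st("hold")
c=cam("scene"); cv2.imwrite("pics/s3.png",cv2.resize(c["image"][90:240,130:330],(800,600)))
E
```

```text
grip t=20.6 [ 489.3 -239.5   66.4] w=22.3 F=98.0 [-3.7  1.3  5.9]
lift t=21.3 [ 489.2 -239.4   89.9] w=22.0 F=98.1 [ 0.3  0.7 -5.6]
hold t=22.8 [ 489.3 -239.5  214.7] w=22.1 F=98.2 [ 1.   0.2 -5.6]
```

View pics/s3.png

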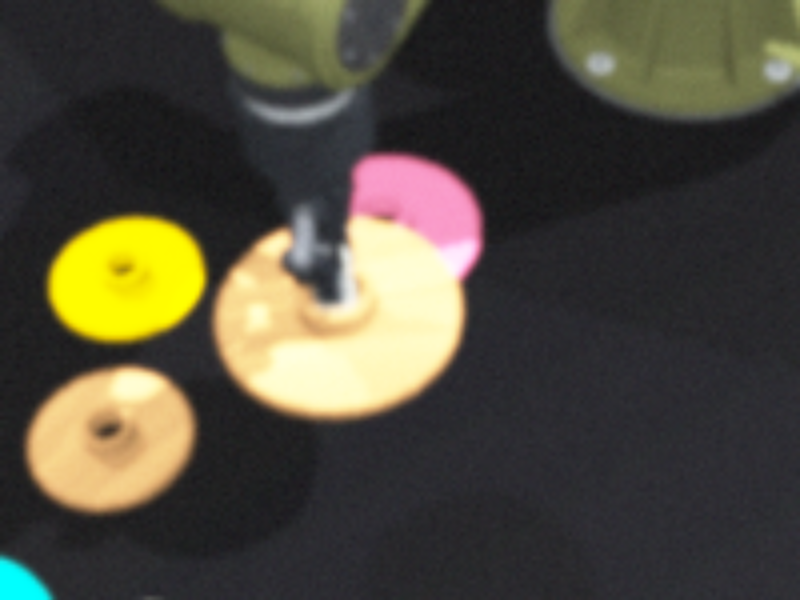

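Both lids are hanging level: the load reads 5.6 N, which matches 0.58 kg, and the collar sits at (335,300). Next I'll carry them to the crock and lower.

```bash
python3 - <<'E'
from pick import *
bot.servo_line([491,268.2,235],speed=180); bot.dwell(.3); st("over")
bot.servo_line([491,268.2,185],speed=80); st("rim")
print(bot.servo_line([491,268.2,163.3],speed=20,until_force=8)); st("down"); bot.dwell(.2); st("held")
c=cam("scene"); cv2.imwrite("pics/s4.png",cv2.resize(c["image"][110:260,330:480],(600,600)))
E
```

```text
over t=26.1 [491.  268.1 235. ] w=21.8 F=98.2 [ 1.1 -0.3 -6.4]
rim t=26.9 [491.2 268.3 185.4] w=22.5 F=98.2 [ 0.8  0.1 -6.6]
True
down t=27.8 [490.9 268.1 164.4] w=22.0 F=99.5 [-0.8 -0.2  6.2]
held t=28.0 [490.9 268.1 164.4] w=22.4 F=99.5 [-0.7  0.   6. ]
```

View pics/s4.png

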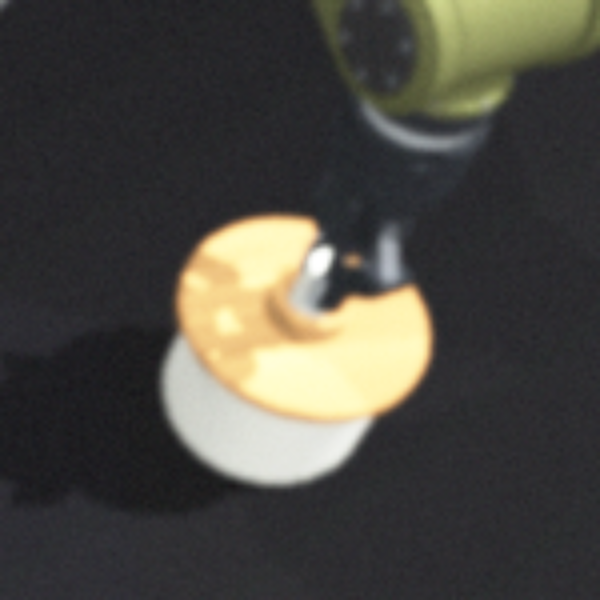

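The lids stopped at 164.4, exactly grasp height + 98 mm, and sit level on the crock. I'll release, retract and check the knob and lid.

```bash
python3 - <<'E'
from pick import *
bot.move_gripper(60); st("open"); bot.servo_line([491,268.2,270],speed=200); bot.move_to([440,60,290],Q)
T=cam("top");S=cam("scene")
for n,c in(("top",T),("scene",S)):
    P=c["pts"];z=P[...,2];hsv=cv2.cvtColor(c["image"],cv2.COLOR_BGR2HSV)
    m=roi(c,(491,268),25)&(z>160)&(z<190)&(hsv[...,1]<70); print(n,"knob",circ(onplane(c,blob(m),174)),np.median(z[m]))
    m=roi(c,(491,268),100)&(z>108)&(z<150)&(hsv[...,1]>35); print(" lid",circ(onplane(c,blob(m),121)))
    m=roi(c,(491,268),75)&~roi(c,(491,268),35)&(z>108); A=np.c_[P[m][:,:2]-[491,268],np.ones(m.sum())]; print(" disc plane",np.linalg.lstsq(A,z[m],rcond=None)[0])
cv2.imwrite("pics/t5.png",cv2.resize(T["image"][140:240,90:190],(600,600)))
st("end")
E
```

```text
open t=28.5 [490.3 267.8 163. ] w=59.9 F=0.0 [-0.3  0.6 -1.1]
top knob (array([491.42019635, 263.52660917]), np.float64(12.54708317145915)) 173.90446696168988
 lid (array([495.84590364, 272.11897624]), np.float64(72.13677658011011))
 disc plane [9.78834331e-05 1.99918787e-03 1.21104659e+02]
scene knob (array([497.74788209, 263.5354614 ]), np.float64(14.408355990713437)) 173.2052965474046
 lid (array([496.2562096 , 264.67700025]), np.float64(80.13366639777306))
 disc plane [-1.20586123e-03 -9.31902857e-04  1.21205424e+02]
end t=30.2 [440.3  61.  289.5] w=60.2 F=0.0 [ 0.5  0.3 -0.3]
```

View pics/t5.png

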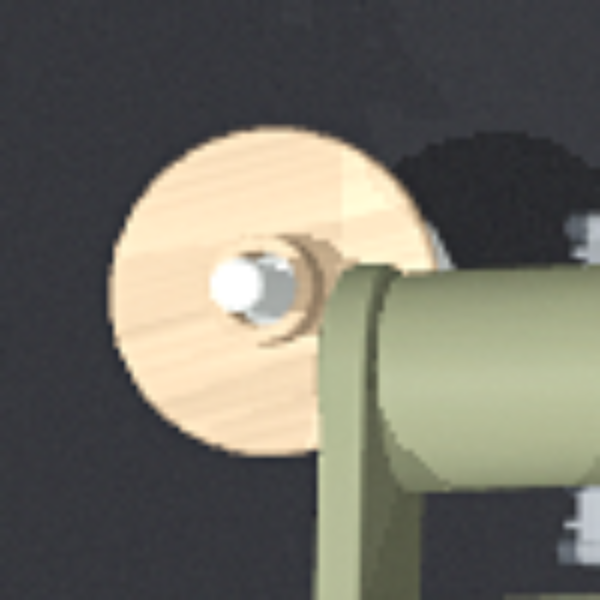

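The knob top is at (238,285) in the crop, which puts it at y≈263.5, about 5–6 mm from the crock's centre. That is inside the 9 mm limit. The disc is level at z=121.1, so the inner lid is home. Now I'll grip the collar, centred in y on the knob and lid.

```bash
python3 - <<'E'
from pick import *
C=(491,264.0)
bot.move_gripper(80,80); bot.move_to([*C,260],Q)
print("hit",bot.servo_line([*C,142],speed=90,until_force=7)); st("down")
bot.move_gripper(40,80); s=st("grip")
if 46<s["grip_width"]<54:
    bot.servo_line([*C,150],speed=30); st("8mm")
    bot.servo_line([*C,235],speed=45); bot.dwell(.4); st("up")
c=cam("scene"); cv2.imwrite("pics/s6.png",cv2.resize(c["image"][90:250,320:480],(600,600)))
E
```

```text
hit False
down t=32.8 [491.2 264.1 142.6] w=80.1 F=0.0 [-0.5  0.3  0.8]
grip t=33.2 [491.4 264.1 143.2] w=50.5 F=82.0 [-1.4 -1.3  8.6]
8mm t=33.6 [490.9 264.  149.9] w=50.0 F=83.3 [-0.5 -0.1 -3.5]
up t=36.1 [491. 264. 235.] w=50.1 F=83.3 [-0.3 -0.5 -3.2]
```

View pics/s6.png

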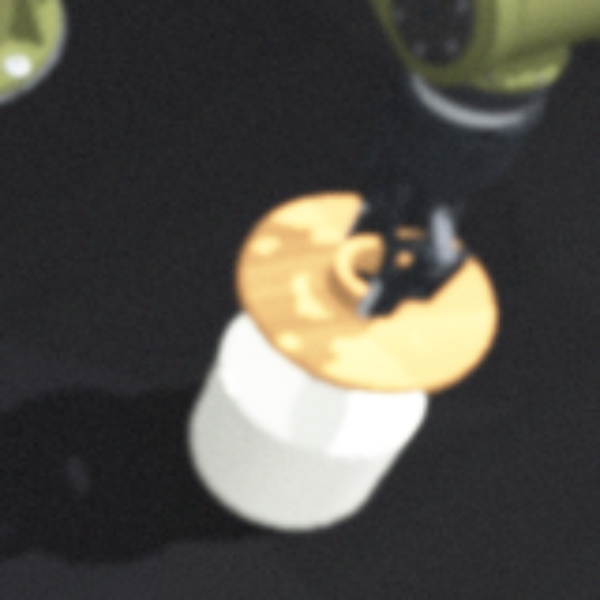

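The outer lid is held clear with its collar at (360,268). The 3.2 N load means only the outer lid is in the gripper. One numeric check of lid level and inner-lid height, then I'll hand in.

```bash
python3 - <<'E'
from pick import *
c=cam("scene");P=c["pts"];z=P[...,2];hsv=cv2.cvtColor(c["image"],cv2.COLOR_BGR2HSV)
m=roi(c,(491,264),76)&(z>190)&(z<240)&(hsv[...,1]>40); p=P[m]; p=p[np.hypot(p[:,0]-491,p[:,1]-264)>32]
k=np.linalg.lstsq(np.c_[p[:,:2]-[491,264],np.ones(len(p))],p[:,2],rcond=None)[0]; print("outer plane",k)
m=roi(c,(491,268),78)&(z>100)&(z<135)&(hsv[...,1]<50); q=P[m]
print("white flange",m.sum(),np.percentile(q[:,2],[50,80,90,97]))
if abs(k[:2]).max()<.2 and np.percentile(q[:,2],90)<122: print(bot.finish_job())
E
```

```text
outer plane [1.38138760e-03 1.99651815e-03 2.13202762e+02]
white flange 1073 [115.79359939 117.21613364 117.80997291 118.79144849]
the job is handed in; nothing more can be done
None
```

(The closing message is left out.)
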